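# Put the mixed-up belt pulleys on their own shafts

## Task

The three belt pulleys have been put on the wrong units: change them round so that the small brass one is on the electric motor, the silver one on the alternator and the large black one on the coolant pump, each fully home on its shaft's shoulder. Let a pulley that has to wait lie flat in the blue parts tray, never on the gritty bench top; lower each pulley all the way down without dropping it, and leave the grease tin and the oil can where they stand.

Things in the scene. Friction and masses are not known exactly. Their poses are not given: they have to be found in the camera images.
- black_pulley: dark, almost black steel belt pulley, the largest of the three: 66 mm across, bore 28 mm, 26 mm thick, loose, axis upright. Origin: centre of its underside; z up. Round: any yaw is alike; grip across the rim. At the start it sits loosely on the alternator's shaft, which is too thin for it, down on the shoulder.
- silver_pulley: bright silver aluminium belt pulley, the middle one: 54 mm across, bore 23 mm, 26 mm thick, loose, axis upright. Origin: centre of its underside; z up. Round: any yaw is alike; grip across the rim. At the start it sits loosely on the motor's shaft, which is too thin for it, down on the shoulder.
- brass_pulley: yellow brass belt pulley, the smallest: 42 mm across, bore 19 mm, 26 mm thick, loose, axis upright. Origin: centre of its underside; z up. Round: any yaw is alike; grip across the rim. At the start it is stuck on the tapered nose of the coolant pump's shaft, which is too thick for it, with its underside about 26 mm above the shoulder.
- motor: electric motor on end, fixed: green ribbed body, square 94 mm flange on top, black terminal box on its -x side. Origin: on the bench, on the shaft's axis; z up. Upright shaft: flat shoulder (38 mm across) at z = 100 mm, then 20 mm of journal 16 mm across, then a nose tapering to 4 mm at z = 140 mm. Home = pulley's underside on the shoulder. Its pulley is the smallest, the brass one.
- alternator: car alternator on its back, fixed: round pale grey casting, 116 mm, copper in its slots, two ears along x (90 mm out). Origin: on the bench, on the shaft's axis; z up. Upright shaft: flat shoulder (38 mm across) at z = 90 mm, then 20 mm of journal 20 mm across, then a nose tapering to 6 mm at z = 130 mm. Home = pulley's underside on the shoulder. Its pulley is the middle one, the silver one.
- coolant_pump: engine coolant pump, fixed: grey casting on a flange with three bolt lugs (125 mm), silver hose spigot on its -y side. Origin: on the bench, on the shaft's axis; z up. Upright shaft: flat shoulder (38 mm across) at z = 80 mm, then 20 mm of journal 25 mm across, then a nose tapering to 8 mm at z = 120 mm. Home = pulley's underside on the shoulder. Its pulley is the largest, the black one.
- parts_tray: shallow blue steel tray, fixed, empty at the start: 200 mm along its x, 160 mm along its y; flat floor at 9 mm, walls 3 mm thick with the rim at 25 mm. Origin: centre of its underside on the bench. The waiting place for a pulley.
- grease_tin: round yellow grease tin, 68 mm across, 48 mm high, loose, standing on the bench; a bystander. Origin: centre of its underside.
- oil_can: green thumb-pump oil can, round base 64 mm across and 80 mm high centred 27 mm along its +y, with a thin spout, 152 mm high in all, loose; a bystander. Origin: on its underside.
Not all that is in view belongs to the job. What is shaped like the black_pulley but pink is not meant.

How it is judged:
By the outcome, as a careful person would: the job done as asked, in the order asked, and still so for the second after the job is handed in, with the robot touching nothing.
It also fails if it takes over 96 s, if anything falls off the work surface, if the arm or the gripper's body presses on something with over 40 N, if the wrist force passes 120 N, or if a joint passes its speed limit or range.

## Robot

A 6-joint arm with a two-finger parallel gripper is mounted at the origin on a cart in front of the work surface, level with it; the furniture and walls round the work are solid. World frame = base frame: x ahead of the robot, y to its left, z up, the work surface at z = 0. Lengths are in m, angles in rad, forces in N, time in s.
With the tool pointing down it reaches from about 0.35 to 0.85 m from the base axis. Payload 8.1 kg.
Tool frame: the origin (TCP) lies midway between the tips of the shut fingers; the grasp point (between the pads) lies 19 mm behind it; z points along the fingers, y is the direction in which the jaws open and shut (so a half turn about z gives the same grasp; the last joint's range is limited). The gripper opens to 93 mm and grips with 3 to 60 N. Pads are 15 mm wide; open, the fingers measure 128 mm over their backs; the gripper's body (75 mm by 188 mm) begins 65 mm behind the grasp point.
Start: joints at [1.137, 0.13, 1.488, -0, 1.523, -0.085], TCP at [0.205, 0.564, 0.219] pointing down, gripper open.
Joint ranges: [-2.96, 2.96], [-0.89, 2.26], [0.02, 2.5], [-1.34, 4.48], [0, 2.73], [-2.66, 2.66]. Speed limits (rad/s): [2.39, 2.39, 2.79, 3.14, 3.14, 3.14].

## Interface

Orientations are given as a rotation vector (axis times angle).
In Python, from plant import robot gives the robot as it stands. The module is installed in compiled form; this text tells all that it offers.
- The arm moves only by the shell command python3 -m pendant 'ROWS' [FORCE]. ROWS is JSON, a list of rows, each an object with "translation": the shift along the tool's x, y, z in mm, a list of three; "twist": the turn, a rotation vector about the tool's x, y, z in rad, a list of three; "grip": the opening, from -1 (shut) to 1 (fully open). A call has exactly 10 rows; each row shifts and turns the pose as measured when the row begins, along the tool's axes as they then stand; what a row does not reach is not made up. A row lasts 1/10 s, in which the tool goes at most 50 mm and 8.59 degrees, less where a joint would pass 70% of its speed; a pose out of reach is approached as far as the arm can. A call is refused whole if a number of a shift passes 50 or a number of a turn 0.15, either way. A call with a gripper value outside its range is refused whole. The fingers move at their own pace and stop on an object; FORCE is the grip in N (left out, the last holds). Time passes only in rows, so rows that do not move let the fingers close, or fill a call up. It gives the time, the measured TCP pose, the force and the opening at its end, in the units of the state.
- robot.read_state(): the state, without advancing time (a new reading comes with each control period).
- robot.read_camera(name): name is "scene" or "top" or "wrist"; returns (picture, depth): 400x640x3 uint8, red, green, blue; 400x640 float32, m along the optical axis (not along the pixel's ray), 0 where there is no reading.
- robot.camera_info(name): a dict with "vertical_fov" (degrees; the focal length in pixels is half the picture's height over the tangent of half this angle, whatever the lens; pixels are square), "cx", "cy" (the principal point, pixels), "cam_to_world" (4x4, takes a point from camera to world coordinates). Camera axes: x right, y up, looking along -z (the intrinsics and any distortion apply to the point x, -y, -z); pixel columns grow to the right and rows downward; lengths in m; the calibration is good to about 2 mm. A picture is of the moment at which its call begins: read the wrist's pose just before it. camera_info takes no time and is no camera call; for the wrist camera it gives the pose at the moment of the call.
- robot.close_job(): hands the job in, once; it reports no verdict.
The state is a dict: "t": time; "q": joint angles; "dq": joint speeds; "joint_torque": joint torques, N m; "tool_pos": TCP position; "orientation": TCP orientation; "force": force on the tool from outside, world axes, zero at the start; "wrist_torque": the same for the moment, N m; "opening": finger opening in m.
Only numpy, scipy, OpenCV 4.12 (cv2) and the standard library are available. Lean on these libraries where they do the work, as an engineer would, in place of code of your own. Each camera call takes 0.05 s, during which the arm holds its last target. There are 200 camera calls.

## Working session

There is one attempt and no reset: what is moved stays moved. The work goes in short steps, Python scripts to look and compute and a shell command to move; the robot and the scene stay as the last step left them, time stands still between calls to the robot, and variables do not carry over. Pictures are saved under pics/ and viewed, about 12 in all and at most 16, crops included, and the job is handed in when it is done.

```bash
mkdir -p pics
python3 - <<'E'
from plant import robot
import cv2,numpy as np
s=robot.read_state();print(s)
for n in ("scene","top","wrist"):
    i=robot.camera_info(n);print(n,i)
    p,d=robot.read_camera(n);cv2.imwrite(f"pics/{n}0.png",p[:,:,::-1]);np.savez(f"{n}0.npz",p=p,d=d,M=i["cam_to_world"])
E
```

```text
{'t': 0.0, 'q': array([ 1.13661491e+00,  1.31168191e-01,  1.48926223e+00, -6.23476909e-05,
        1.52301297e+00, -8.53899533e-02]), 'dq': array([ 0.00058088, -0.00124899,  0.00142998,  0.00193961,  0.00071389,
        0.00081422]), 'joint_torque': array([ 6.83760081e-04, -5.59829485e+01, -4.91767824e+01,  7.68968370e-02,
        3.55202460e-02, -1.74468059e-04]), 'tool_pos': array([0.20481129, 0.56335246, 0.21759263]), 'orientation': array([-5.45030416e-01, -3.09353026e+00,  2.83433316e-03]), 'force': array([ 0.73979266, -0.26757387, -0.93799514]), 'wrist_torque': array([ 0.00428618, -0.00897234,  0.01957535]), 'opening': 0.09309781375385118}
scene {'vertical_fov': 44.48574284111646, 'cx': 325.1078153121567, 'cy': 205.68364878130745, 'cam_to_world': array([[ 0.55733638,  0.52422528, -0.64386646, -0.26208045],
       [-0.83028381,  0.34980971, -0.43389165, -0.65716242],
       [-0.00222623,  0.7764155 ,  0.63021744,  0.95816261],
       [ 0.        ,  0.        ,  0.        ,  1.        ]])}
top {'vertical_fov': 42.96017066377717, 'cx': 320.4546376414097, 'cy': 198.71254275580554, 'cam_to_world': array([[-0.02789528,  0.98553037, -0.16718775,  0.31845902],
       [-0.99951641, -0.02979872, -0.00888678, -0.07208512],
       [-0.01374018,  0.166859  ,  0.98588502,  1.75192186],
       [ 0.        ,  0.        ,  0.        ,  1.        ]])}
wrist {'vertical_fov': 68.8661479603759, 'cx': 316.6912769890942, 'cy': 195.62577207915055, 'cam_to_world': array([[ 0.34195174, -0.91194122, -0.22678673,  0.14314489],
       [ 0.9397165 ,  0.33148915,  0.08395143,  0.58686862],
       [-0.00138143, -0.24182257,  0.9703195 ,  0.38421542],
       [ 0.        ,  0.        ,  0.        ,  1.        ]])}
```

View pics/top0.png

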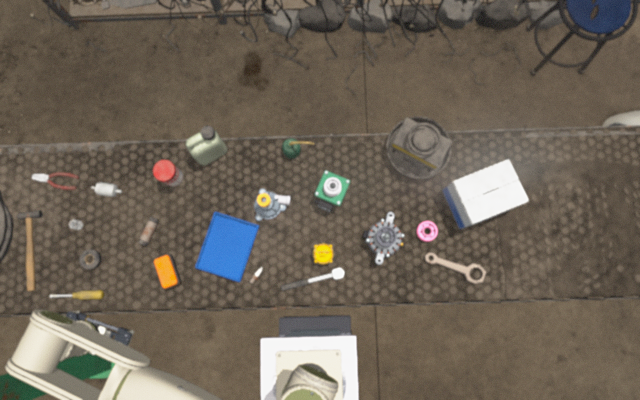

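View pics/scene0.png

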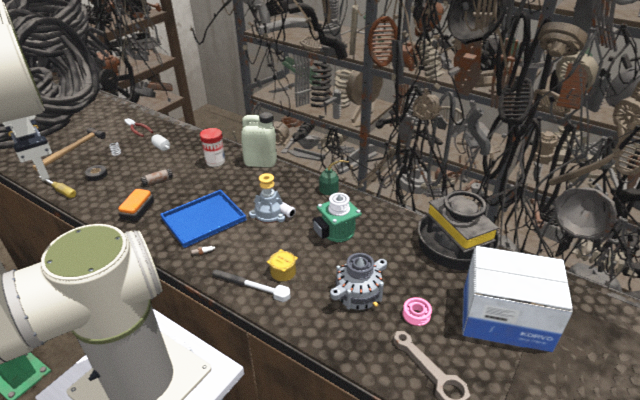

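```bash
cat > h.py <<'E'
import numpy as np,cv2
from plant import robot
from scipy.spatial.transform import Rotation as R
def load(n):
    z=np.load(n+".npz");return z["p"],z["d"],z["M"]
def snap(cam,name):
    i=robot.camera_info(cam);p,d=robot.read_camera(cam)
    cv2.imwrite(f"pics/{name}.png",p[:,:,::-1]);np.savez(name+".npz",p=p,d=d,M=i["cam_to_world"]);return p,d,i["cam_to_world"]
def ray(cam,M,uv):
    i=robot.camera_info(cam);f=200/np.tan(np.radians(i["vertical_fov"]/2));uv=np.atleast_2d(uv).astype(float)
    c=np.c_[(uv[:,0]-i["cx"])/f,-(uv[:,1]-i["cy"])/f,-np.ones(len(uv))]
    return M[:3,3],c@M[:3,:3].T
def plane(cam,M,uv,z):
    o,d=ray(cam,M,uv);return o+d*((z-o[2])/d[:,2])[:,None]
def cloud(cam,p,d,M):
    v,u=np.mgrid[:400,:640];o,r=ray(cam,M,np.c_[u.ravel(),v.ravel()])
    return (o+r*d.ravel()[:,None]).reshape(400,640,3)
def shift(target):
    "tool-frame shift mm from the measured pose to the world target TCP"
    s=robot.read_state();T=R.from_rotvec(s["orientation"])
    return T.inv().apply(np.array(target)-s["tool_pos"])*1000
E
python3 - <<'E'
from h import *
p,d,M=load("top0");C=cloud("top",p,d,M)
for n,(u,v) in dict(pump=(264,200),motor=(333,187),alt=(385,237),tray=(228,246),tin=(323,254),oil=(291,149),bench=(300,220),pink=(427,231),box=(485,195),base=(305,390)).items():
    w=C[v-4:v+5,u-4:u+5].reshape(-1,3);w=w[w[:,2].argsort()];print(n,C[v,u].round(3),"zmax",w[-3].round(3),"zmed",np.median(w[:,2]).round(3))
# tray corners
hsv=cv2.cvtColor(p,cv2.COLOR_RGB2HSV);m=cv2.inRange(hsv,(105,150,80),(125,255,255));m[:,300:]=0
c=max(cv2.findContours(m,0,1)[0],key=cv2.contourArea);b=cv2.boxPoints(cv2.minAreaRect(c));print(plane("top",M,b,.025).round(3))
big=cv2.resize(p[120:290,180:450],None,fx=2.9,fy=2.9,interpolation=2);cv2.imwrite("pics/top_crop.png",big[:,:,::-1])
s=robot.read_state();T=R.from_rotvec(s["orientation"]).as_matrix();print(T.round(3))
E
```

```text
pump [0.596 0.126 0.126] zmax [0.6   0.112 0.137] zmed 0.129
motor [ 0.632 -0.099  0.125] zmax [ 0.64  -0.1    0.136] zmed 0.125
alt [ 0.464 -0.261  0.123] zmax [ 0.47  -0.263  0.132] zmed 0.113
tray [0.459 0.266 0.007] zmax [0.462 0.268 0.016] zmed 0.009
tin [ 0.42  -0.06   0.044] zmax [ 0.429 -0.067  0.057] zmed 0.046
oil [0.78  0.039 0.068] zmax [0.79  0.051 0.082] zmed 0.065
bench [ 0.543  0.017 -0.003] zmax [0.537 0.006 0.012] zmed 0.001
pink [ 0.491 -0.42   0.004] zmax [ 0.489 -0.401  0.031] zmed 0.006
box [ 0.586 -0.582  0.149] zmax [ 0.578 -0.581  0.161] zmed 0.154
base [ 0.057 -0.007  0.399] zmax [ 0.057 -0.009  0.399] zmed 0.394
[[0.389 0.374 0.025]
 [0.582 0.31  0.025]
 [0.525 0.158 0.025]
 [0.335 0.224 0.025]]
[[-0.94   0.342 -0.001]
 [ 0.342  0.94  -0.001]
 [ 0.    -0.001 -1.   ]]
```

View pics/top_crop.png

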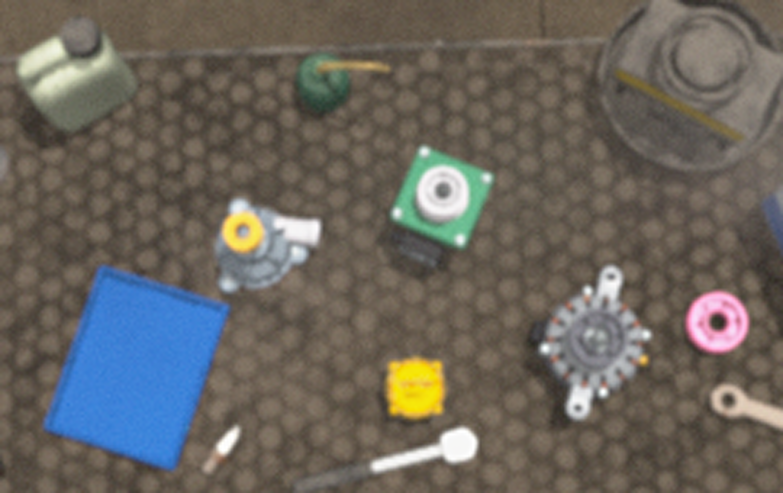

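```bash
python3 -m pendant '[{"translation":[0,-20,-10],"twist":[0,0,-0.117],"grip":1},{"translation":[-20,-30,0],"twist":[0,0,-0.117],"grip":1},{"translation":[-30,-36,0],"twist":[0,0,-0.115],"grip":1},{"translation":[-33,-36,0],"twist":[0,0,0],"grip":1},{"translation":[-33,-36,0],"twist":[0,0,0],"grip":1},{"translation":[-33,-36,0],"twist":[0,0,0],"grip":1},{"translation":[-33,-36,0],"twist":[0,0,0],"grip":1},{"translation":[-33,-36,0],"twist":[0,0,0],"grip":1},{"translation":[-33,-36,0],"twist":[0,0,0],"grip":1},{"translation":[-33,-36,0],"twist":[0,0,0],"grip":1}]' 30; python3 -c "
from h import *
print(shift([.598,.128,.22]))"
```

```text
t: 1.15
tool_pos: [0.4732, 0.2163, 0.2251]
orientation: [0.042, -3.138, 0.005]
force: [0.8, 0.8, 1.4]
opening: 0.093
[-122.44801008  -91.50896369    4.94666586]
```

```bash
python3 -m pendant '[{"translation":[-36,-28,0],"twist":[0,0,0.027],"grip":1},{"translation":[-36,-28,0],"twist":[0,0,0],"grip":1},{"translation":[-30,-22,0],"twist":[0,0,0],"grip":1},{"translation":[-15,-10,0],"twist":[0,0,0],"grip":1},{"translation":[-4,-2,0],"twist":[0,0,0],"grip":1},{"translation":[0,0,0],"twist":[0,0,0],"grip":1},{"translation":[0,0,0],"twist":[0,0,0],"grip":1},{"translation":[0,0,0],"twist":[0,0,0],"grip":1},{"translation":[0,0,0],"twist":[0,0,0],"grip":1},{"translation":[0,0,0],"twist":[0,0,0],"grip":1}]'; python3 -c "
from h import *
print(shift([.598,.128,.22]))
snap('wrist','w1')"
```

```text
t: 2.15
tool_pos: [0.5984, 0.1192, 0.2223]
orientation: [-0.01, -3.135, 0.006]
force: [-0.2, 0.6, -0.2]
opening: 0.0931
[0.42660636 8.80365775 2.261247  ]
```

View pics/w1.png

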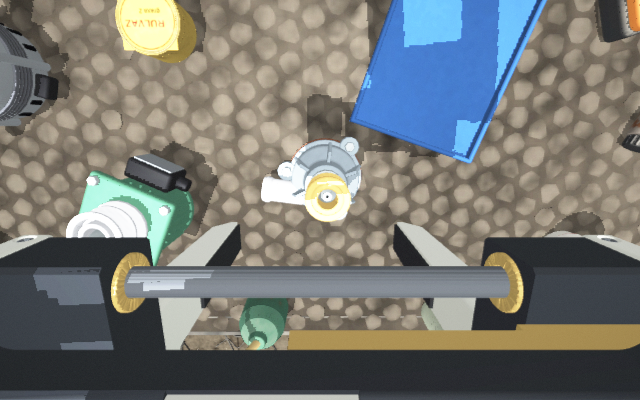

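```bash
cat >> h.py <<'E'
def zmask(cam,p,d,M,xy,r,z,tol=.006):
    "horizontal top surface by depth: min enclosing circle of points near height z around xy"
    C=cloud(cam,p,d,M);m=(abs(C[...,2]-z)<tol)&(np.hypot(C[...,0]-xy[0],C[...,1]-xy[1])<r)&(d>0)
    P=C[m][:,:2].astype(np.float32);h=cv2.convexHull(P)[:,0].astype(float)
    A=np.c_[2*h,np.ones(len(h))];s=np.linalg.lstsq(A,(h**2).sum(1),rcond=None)[0]
    return s[:2].round(4),np.sqrt(s[2]+s[:2]@s[:2]).round(4),m.sum(),np.median(C[m][:,2]).round(4)
E
python3 - <<'E'
from h import *
p,d,M=load("w1")
print("brass",zmask("wrist",p,d,M,(.598,.128),.04,.132))
hsv=cv2.cvtColor(p,cv2.COLOR_RGB2HSV);m=cv2.inRange(hsv,(18,110,90),(35,255,255));m[:150]=0;m[240:]=0
c=max(cv2.findContours(m,0,1)[0],key=cv2.contourArea);print(cv2.minEnclosingCircle(c),cv2.boundingRect(c))
print(plane("wrist",M,[(327,197)],.12))
cv2.imwrite("pics/w1c.png",cv2.resize(p[140:230,260:400],None,fx=5,fy=5,interpolation=0)[:,:,::-1])
pt,dt,Mt=load("top0")
for n,xy,z in(("brass",(.6,.125),.132),("silver",(.64,-.1),.126),("black",(.467,-.265),.116)):print("top",n,zmask("top",pt,dt,Mt,xy,.05,z,.008))
E
```

```text
brass (array([0.5993, 0.1288]), np.float64(0.0209), np.int64(1317), np.float64(0.1319))
((325.0, 185.5), 18.554075241088867) (307, 173, 37, 18)
[[0.60033181 0.12907731 0.12      ]]
top brass (array([0.598, 0.128]), np.float64(0.0203), np.int64(102), np.float64(0.1317))
top silver (array([ 0.6377, -0.0972]), np.float64(0.0261), np.int64(163), np.float64(0.1262))
top black (array([ 0.4692, -0.2653]), np.float64(0.0322), np.int64(231), np.float64(0.115))
```

View pics/w1c.png

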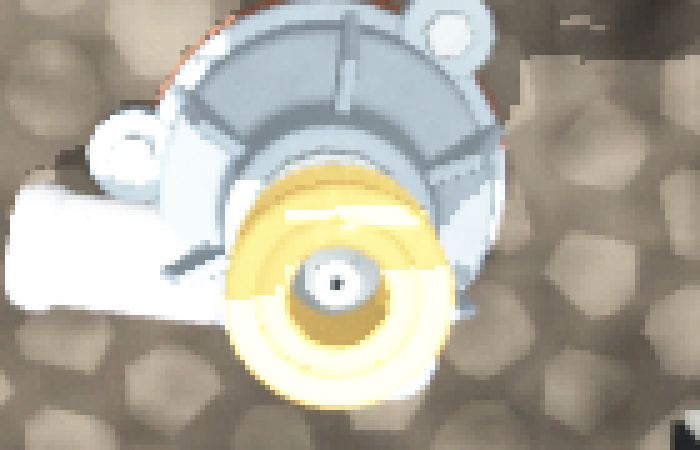

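```bash
cat >> h.py <<'E'
def go(target):
    s=robot.read_state();T=R.from_rotvec(s["orientation"])
    print("t",s["t"],"tcp",s["tool_pos"].round(4),"shift",shift(target).round(1),"twist",(T.inv()*R.from_rotvec([0,-np.pi,0])).as_rotvec().round(4),"F",s["force"].round(1),"open",round(float(s["opening"]),4))
E
python3 -m pendant '[{"translation":[-1,9,20],"twist":[0,0,0],"grip":1},{"translation":[0,0,30],"twist":[0,0,0],"grip":1},{"translation":[0,0,25],"twist":[0,0,0],"grip":1},{"translation":[0,0,12],"twist":[0,0,0],"grip":1},{"translation":[0,0,0],"twist":[0,0,0],"grip":1},{"translation":[0,0,0],"twist":[0,0,0],"grip":1},{"translation":[0,0,0],"twist":[0,0,0],"grip":1},{"translation":[0,0,0],"twist":[0,0,0],"grip":1},{"translation":[0,0,0],"twist":[0,0,0],"grip":1},{"translation":[0,0,0],"twist":[0,0,0],"grip":1}]' 45; python3 -c "
from h import *
go([.5993,.1288,.1085])"
```

```text
t: 3.2
tool_pos: [0.6025, 0.1304, 0.1413]
orientation: [0.006, 3.136, -0.003]
force: [-0.2, 0.8, -0.9]
opening: 0.093
t 3.2 tcp [0.6025 0.1304 0.1413] shift [ 3.4 -1.6 32.8] twist [-0.002   0.0055 -0.0038] F [-0.2  0.8 -0.9] open 0.093
```

```bash
python3 -m pendant '[{"translation":[2,-1,10],"twist":[0,0.005,-0.004],"grip":1},{"translation":[2,-1,10],"twist":[0,0,0],"grip":1},{"translation":[0,0,8],"twist":[0,0,0],"grip":1},{"translation":[0,0,4],"twist":[0,0,0],"grip":1},{"translation":[0,0,0],"twist":[0,0,0],"grip":1},{"translation":[0,0,0],"twist":[0,0,0],"grip":1},{"translation":[0,0,0],"twist":[0,0,0],"grip":1},{"translation":[0,0,0],"twist":[0,0,0],"grip":1},{"translation":[0,0,0],"twist":[0,0,0],"grip":1},{"translation":[0,0,0],"twist":[0,0,0],"grip":1}]' 45; python3 -c "
from h import *
go([.5993,.1288,.1085])"
```

```text
t: 4.2
tool_pos: [0.5983, 0.1281, 0.1065]
orientation: [-0.001, 3.141, -0.003]
force: [-0.1, -0.1, 0.2]
opening: 0.0927
t 4.2 tcp [0.5983 0.1281 0.1065] shift [-1.   0.7 -2. ] twist [-0.002   0.0001  0.0004] F [-0.1 -0.1  0.2] open 0.0927
```

```bash
python3 -m pendant '[{"translation":[-1,0.7,-2],"twist":[0,0,0],"grip":1},{"translation":[0,0,0],"twist":[0,0,0],"grip":-1},{"translation":[0,0,0],"twist":[0,0,0],"grip":-1},{"translation":[0,0,0],"twist":[0,0,0],"grip":-1},{"translation":[0,0,0],"twist":[0,0,0],"grip":-1},{"translation":[0,0,0],"twist":[0,0,0],"grip":-1},{"translation":[0,0,0],"twist":[0,0,0],"grip":-1},{"translation":[0,0,0],"twist":[0,0,0],"grip":-1},{"translation":[0,0,0],"twist":[0,0,0],"grip":-1},{"translation":[0,0,0],"twist":[0,0,0],"grip":-1}]' 50; python3 -c "
from h import *
go([.5993,.1288,.1085])"
```

```text
t: 5.2
tool_pos: [0.5997, 0.1287, 0.1093]
orientation: [-0.001, 3.141, -0.003]
force: [1.1, -0.0, 0.4]
opening: 0.0426
t 5.2 tcp [0.5997 0.1287 0.1093] shift [0.4 0.1 0.8] twist [-0.0022  0.0011  0.0004] F [ 1.1 -0.   0.4] open 0.0426
```

Gripped at 42.6 mm. Pull up.

```bash
python3 -m pendant '[{"translation":[0,0,-3],"twist":[0,0,0],"grip":-1},{"translation":[0,0,-4],"twist":[0,0,0],"grip":-1},{"translation":[0,0,-5],"twist":[0,0,0],"grip":-1},{"translation":[0,0,-6],"twist":[0,0,0],"grip":-1},{"translation":[0,0,-8],"twist":[0,0,0],"grip":-1},{"translation":[0,0,-10],"twist":[0,0,0],"grip":-1},{"translation":[0,0,-10],"twist":[0,0,0],"grip":-1},{"translation":[0,0,-10],"twist":[0,0,0],"grip":-1},{"translation":[0,0,-5],"twist":[0,0,0],"grip":-1},{"translation":[0,0,0],"twist":[0,0,0],"grip":-1}]' 50; python3 -c "
from h import *
go([.455,.267,.06])
p,d,M=snap('wrist','w2')
s=robot.read_state()['tool_pos'];print(s,zmask('wrist',p,d,M,s[:2],.04,s[2]+.0235))
print('pump',*zmask('wrist',p,d,M,(.599,.129),.012,.12,.004))"
```

```text
t: 6.2
tool_pos: [0.5998, 0.1291, 0.1767]
orientation: [-0.001, 3.14, -0.003]
force: [0.3, 0.8, -1.5]
opening: 0.0428
t 6.2 tcp [0.5998 0.1291 0.1767] shift [144.9 138.2 116.2] twist [-0.0018  0.0018  0.0005] F [ 0.3  0.8 -1.5] open 0.0428
[0.5997031  0.12905218 0.17628501] (array([0.5966, 0.128 ]), np.float64(0.0249), np.int64(3531), np.float64(0.1991))
pump [0.6019 0.1294] 0.0085 3 0.1161
```

```bash
python3 -m pendant '[{"translation":[20,20,0],"twist":[0,0,0],"grip":-1},{"translation":[32,32,0],"twist":[0,0,0],"grip":-1},{"translation":[32,32,5],"twist":[0,0,0],"grip":-1},{"translation":[32,32,15],"twist":[0,0,0],"grip":-1},{"translation":[25,25,25],"twist":[0,0,0],"grip":-1},{"translation":[10,10,30],"twist":[0,0,0],"grip":-1},{"translation":[3,3,25],"twist":[0,0,0],"grip":-1},{"translation":[0,0,15],"twist":[0,0,0],"grip":-1},{"translation":[0,0,5],"twist":[0,0,0],"grip":-1},{"translation":[0,0,0],"twist":[0,0,0],"grip":-1}]' 50; python3 -c "
from h import *
go([.455,.267,.013])"
```

```text
t: 7.25
tool_pos: [0.4377, 0.2867, 0.0479]
orientation: [-0.001, -3.14, 0.005]
force: [0.3, 0.0, -1.8]
opening: 0.0427
t 7.25 tcp [0.4377 0.2867 0.0479] shift [-17.3 -19.6  34.9] twist [-0.0034 -0.0012 -0.0008] F [ 0.3  0.  -1.8] open 0.0427
```

```bash
python3 -m pendant '[{"translation":[-8,-9,8],"twist":[0,0,0],"grip":-1},{"translation":[-8,-9,8],"twist":[0,0,0],"grip":-1},{"translation":[0,0,8],"twist":[0,0,0],"grip":-1},{"translation":[0,0,5],"twist":[0,0,0],"grip":-1},{"translation":[0,0,2],"twist":[0,0,0],"grip":-1},{"translation":[0,0,0],"twist":[0,0,0],"grip":-1},{"translation":[0,0,0],"twist":[0,0,0],"grip":-1},{"translation":[0,0,0],"twist":[0,0,0],"grip":-1},{"translation":[0,0,0],"twist":[0,0,0],"grip":-1},{"translation":[0,0,0],"twist":[0,0,0],"grip":-1}]' 50; python3 -c "
from h import *
go([.455,.267,.012])"
```

```text
t: 8.25
tool_pos: [0.4588, 0.2672, 0.018]
orientation: [0.005, 3.137, -0.002]
force: [0.7, -0.8, -1.8]
opening: 0.0424
t 8.25 tcp [0.4588 0.2672 0.018 ] shift [ 3.8 -0.2  6. ] twist [-0.001   0.0042 -0.0029] F [ 0.7 -0.8 -1.8] open 0.0424
```

```bash
python3 -m pendant '[{"translation":[0,0,3],"twist":[0,0.004,0],"grip":-1},{"translation":[0,0,1.5],"twist":[0,0,0],"grip":-1},{"translation":[0,0,1],"twist":[0,0,0],"grip":-1},{"translation":[0,0,0.5],"twist":[0,0,0],"grip":-1},{"translation":[0,0,0.5],"twist":[0,0,0],"grip":-1},{"translation":[0,0,0.3],"twist":[0,0,0],"grip":-1},{"translation":[0,0,0.3],"twist":[0,0,0],"grip":-1},{"translation":[0,0,0],"twist":[0,0,0],"grip":-1},{"translation":[0,0,0],"twist":[0,0,0],"grip":-1},{"translation":[0,0,0],"twist":[0,0,0],"grip":-1}]' 50; python3 -c "
from h import *
go([.455,.267,.012])"
```

```text
t: 9.25
tool_pos: [0.4591, 0.2676, 0.0128]
orientation: [0.004, 3.142, -0.001]
force: [-2.1, -1.0, 3.1]
opening: 0.0425
t 9.25 tcp [0.4591 0.2676 0.0128] shift [ 4.1 -0.6  0.8] twist [-0.0009  0.0001 -0.0024] F [-2.1 -1.   3.1] open 0.0425
```

```bash
python3 -m pendant '[{"translation":[0,0,0.4],"twist":[0,0,0],"grip":-1},{"translation":[0,0,0],"twist":[0,0,0],"grip":0.4},{"translation":[0,0,0],"twist":[0,0,0],"grip":0.4},{"translation":[0,0,0],"twist":[0,0,0],"grip":0.4},{"translation":[0,0,-5],"twist":[0,0,0],"grip":0.4},{"translation":[0,0,-20],"twist":[0,0,0],"grip":0.4},{"translation":[0,0,-45],"twist":[0,0,0],"grip":1},{"translation":[0,0,-50],"twist":[0,0,0],"grip":1},{"translation":[0,-10,-48],"twist":[0,0,0],"grip":1},{"translation":[0,-40,-25],"twist":[0,0,0],"grip":1}]' 50; python3 -c "
from h import *
go([.4692,-.2653,.22])
p,d,M=snap('wrist','w3')
print(zmask('wrist',p,d,M,(.459,.267),.05,.035))"
```

```text
t: 10.25
tool_pos: [0.4554, 0.2181, 0.2076]
orientation: [0.002, -3.133, 0.006]
force: [1.0, -0.8, 0.2]
opening: 0.0912
t 10.25 tcp [0.4554 0.2181 0.2076] shift [ -13.  -483.5  -10.6] twist [-0.0041 -0.0086  0.0015] F [ 1.  -0.8  0.2] open 0.0912
(array([0.4586, 0.2676]), np.float64(0.0208), np.int64(797), np.float64(0.0351))
```

View pics/w3.png

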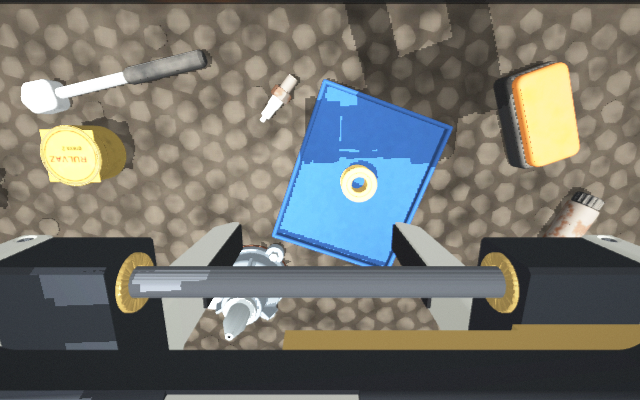

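```bash
python3 -m pendant '[{"translation":[-2,-45,-2],"twist":[0,-0.008,0],"grip":1},{"translation":[-2,-48,-2],"twist":[0,0,0],"grip":1},{"translation":[-2,-48,-2],"twist":[0,0,0],"grip":1},{"translation":[-2,-48,-2],"twist":[0,0,0],"grip":1},{"translation":[-2,-48,-2],"twist":[0,0,0],"grip":1},{"translation":[-2,-48,0],"twist":[0,0,0],"grip":1},{"translation":[-2,-48,0],"twist":[0,0,0],"grip":1},{"translation":[0,-45,0],"twist":[0,0,0],"grip":1},{"translation":[0,-40,0],"twist":[0,0,0],"grip":1},{"translation":[0,-20,0],"twist":[0,0,0],"grip":1}]' 50; python3 -c "
from h import *
go([.4692,-.2653,.1])
p,d,M=snap('wrist','w4')
print(zmask('wrist',p,d,M,(.4692,-.2653),.045,.116))"
```

```text
t: 11.3
tool_pos: [0.4725, -0.2413, 0.2322]
orientation: [-0.005, 3.122, -0.012]
force: [0.5, 0.2, -0.3]
opening: 0.0928
t 11.3 tcp [ 0.4725 -0.2413  0.2322] shift [  6.  -23.  132.3] twist [-0.0074  0.0196  0.0031] F [ 0.5  0.2 -0.3] open 0.0928
(array([ 0.4702, -0.2648]), np.float64(0.0329), np.int64(2144), np.float64(0.116))
```

View pics/w4.png

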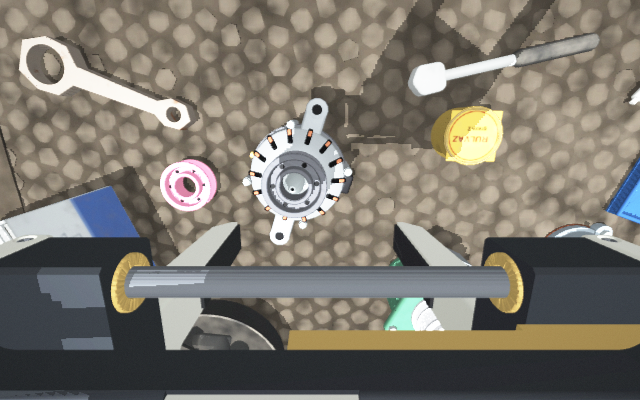

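```bash
python3 -m pendant '[{"translation":[2,-10,0],"twist":[-0.007,0.019,0.003],"grip":1},{"translation":[0,-10,20],"twist":[0,0,0],"grip":1},{"translation":[0,0,30],"twist":[0,0,0],"grip":1},{"translation":[0,0,25],"twist":[0,0,0],"grip":1},{"translation":[0,0,12],"twist":[0,0,0],"grip":1},{"translation":[0,0,5],"twist":[0,0,0],"grip":1},{"translation":[0,0,0],"twist":[0,0,0],"grip":1},{"translation":[0,0,0],"twist":[0,0,0],"grip":1},{"translation":[0,0,0],"twist":[0,0,0],"grip":1},{"translation":[0,0,0],"twist":[0,0,0],"grip":1}]' 50; python3 -c "
from h import *
go([.4702,-.2648,.0925])
p,d,M=snap('wrist','w5')
print(zmask('wrist',p,d,M,(.4702,-.2648),.045,.116))
C=cloud('wrist',p,d,M);m=(C[...,2]>.119)&(C[...,2]<.135)&(np.hypot(C[...,0]-.47,C[...,1]+.265)<.015);print(m.sum(),C[m].mean(0),C[m][:,2].max())
v,u=np.nonzero(m);print(u.min(),u.max(),v.min(),v.max())"
```

```text
t: 12.35
tool_pos: [0.4725, -0.2662, 0.1433]
orientation: [0.007, 3.135, -0.009]
force: [0.4, -0.1, 0.9]
opening: 0.0927
t 12.35 tcp [ 0.4725 -0.2662  0.1433] shift [ 2.6  1.7 50.8] twist [-0.0056  0.0066 -0.0045] F [ 0.4 -0.1  0.9] open 0.0927
(array([ 0.4702, -0.2647]), np.float64(0.0329), np.int64(4343), np.float64(0.116))
310 [ 0.46699699 -0.26509635  0.12531675] 0.13185216058826107
308 328 207 226
```

```bash
python3 -m pendant '[{"translation":[2,1.5,10],"twist":[-0.005,0.006,-0.004],"grip":1},{"translation":[0,0,15],"twist":[0,0,0],"grip":1},{"translation":[0,0,12],"twist":[0,0,0],"grip":1},{"translation":[0,0,7],"twist":[0,0,0],"grip":1},{"translation":[0,0,4],"twist":[0,0,0],"grip":1},{"translation":[0,0,0],"twist":[0,0,0],"grip":1},{"translation":[0,0,0],"twist":[0,0,0],"grip":1},{"translation":[0,0,0],"twist":[0,0,0],"grip":1},{"translation":[0,0,0],"twist":[0,0,0],"grip":1},{"translation":[0,0,0],"twist":[0,0,0],"grip":1}]' 50; python3 -c "
from h import *
go([.4702,-.2648,.0925])
p,d,M=load('w5');C=cloud('wrist',p,d,M);m=(C[...,2]>.128)&(np.hypot(C[...,0]-.47,C[...,1]+.265)<.015)&(C[...,2]<.135);print(m.sum(),C[m].mean(0))
p,d,M=load('w4');C=cloud('wrist',p,d,M);m=(C[...,2]>.128)&(np.hypot(C[...,0]-.47,C[...,1]+.265)<.015)&(C[...,2]<.135);print(m.sum(),C[m].mean(0))"
```

```text
t: 13.4
tool_pos: [0.4705, -0.2648, 0.0913]
orientation: [0.0, 3.141, -0.001]
force: [-0.5, 0.3, -0.5]
opening: 0.0928
t 13.4 tcp [ 0.4705 -0.2648  0.0913] shift [ 0.3 -0.  -1.2] twist [-0.0004  0.0004 -0.0002] F [-0.5  0.3 -0.5] open 0.0928
98 [ 0.46869897 -0.2651599   0.12997217]
47 [ 0.46871417 -0.26476228  0.12994934]
```

```bash
python3 -m pendant '[{"translation":[0,0,-1.2],"twist":[0,0,0],"grip":-1},{"translation":[0,0,0],"twist":[0,0,0],"grip":-1},{"translation":[0,0,0],"twist":[0,0,0],"grip":-1},{"translation":[0,0,0],"twist":[0,0,0],"grip":-1},{"translation":[0,0,0],"twist":[0,0,0],"grip":-1},{"translation":[0,0,0],"twist":[0,0,0],"grip":-1},{"translation":[0,0,-8],"twist":[0,0,0],"grip":-1},{"translation":[0,0,-20],"twist":[0,0,0],"grip":-1},{"translation":[0,0,-30],"twist":[0,0,0],"grip":-1},{"translation":[0,0,-30],"twist":[0,0,0],"grip":-1}]' 50; python3 -c "
from h import *
go([.6,.129,.18])"
```

```text
t: 14.4
tool_pos: [0.4658, -0.2615, 0.1764]
orientation: [-0.001, -3.129, -0.013]
force: [-0.0, 0.0, -4.6]
opening: 0.068
t 14.4 tcp [ 0.4658 -0.2615  0.1764] shift [-134.1  390.6   -1.9] twist [ 0.0083 -0.0121 -0.0003] F [-0.   0.  -4.6] open 0.068
```

```bash
python3 -m pendant '[{"translation":[-5,18,-8],"twist":[0.008,-0.012,0],"grip":-1},{"translation":[-14,42,-5],"twist":[0,0,0],"grip":-1},{"translation":[-15,45,0],"twist":[0,0,0],"grip":-1},{"translation":[-15,45,0],"twist":[0,0,0],"grip":-1},{"translation":[-15,45,0],"twist":[0,0,0],"grip":-1},{"translation":[-15,45,0],"twist":[0,0,0],"grip":-1},{"translation":[-15,45,0],"twist":[0,0,0],"grip":-1},{"translation":[-12,35,0],"twist":[0,0,0],"grip":-1},{"translation":[-5,15,0],"twist":[0,0,0],"grip":-1},{"translation":[0,0,0],"twist":[0,0,0],"grip":-1}]' 50; python3 -c "
from h import *
go([.5998,.1289,.13])"
```

```text
t: 15.4
tool_pos: [0.5799, 0.0843, 0.1946]
orientation: [0.008, 3.14, -0.006]
force: [0.2, -0.3, -4.2]
opening: 0.068
t 15.4 tcp [0.5799 0.0843 0.1946] shift [-19.6  45.   64.4] twist [-0.004   0.0014 -0.005 ] F [ 0.2 -0.3 -4.2] open 0.068
```

```bash
python3 -m pendant '[{"translation":[-7,15,0],"twist":[-0.004,0,-0.005],"grip":-1},{"translation":[-8,20,10],"twist":[0,0,0],"grip":-1},{"translation":[-3,8,12],"twist":[0,0,0],"grip":-1},{"translation":[0,0,10],"twist":[0,0,0],"grip":-1},{"translation":[0,0,4],"twist":[0,0,0],"grip":-1},{"translation":[0,0,0],"twist":[0,0,0],"grip":-1},{"translation":[0,0,0],"twist":[0,0,0],"grip":-1},{"translation":[0,0,0],"twist":[0,0,0],"grip":-1},{"translation":[0,0,0],"twist":[0,0,0],"grip":-1},{"translation":[0,0,0],"twist":[0,0,0],"grip":-1}]' 50
cat >> h.py <<'E'
def tip(cam,p,d,M,xy,z,r=.015):
    C=cloud(cam,p,d,M);m=(abs(C[...,2]-z)<.002)&(np.hypot(C[...,0]-xy[0],C[...,1]-xy[1])<r);return m.sum(),C[m].mean(0) if m.any() else None
E
python3 -c "
from h import *
go([.5998,.1289,.13])
p,d,M=snap('wrist','w6');s=robot.read_state()['tool_pos']
print(zmask('wrist',p,d,M,s[:2],.045,s[2]+.0235,.005))
print(tip('wrist',p,d,M,(.6,.129),.12))"
```

```text
t: 16.4
tool_pos: [0.5975, 0.1239, 0.1562]
orientation: [-0.006, -3.14, 0.003]
force: [0.6, -0.8, -4.2]
opening: 0.068
t 16.4 tcp [0.5975 0.1239 0.1562] shift [-2.4  5.1 26.2] twist [-0.0017 -0.0018 -0.0041] F [ 0.6 -0.8 -4.2] open 0.068
(array([0.5974, 0.122 ]), np.float64(0.0357), np.int64(4813), np.float64(0.1788))
(np.int64(1), array([0.60360718, 0.12814757, 0.12008868]))
```

View pics/w6.png

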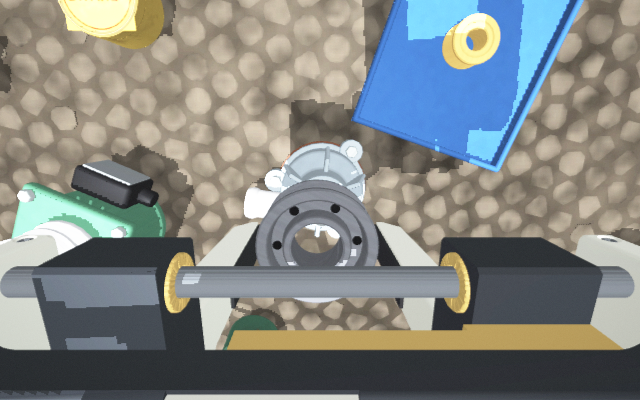

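```bash
python3 -m pendant '[{"translation":[-2.4,5,5],"twist":[-0.002,-0.002,-0.004],"grip":-1},{"translation":[0,0,10],"twist":[0,0,0],"grip":-1},{"translation":[0,0,12],"twist":[0,0,0],"grip":-1},{"translation":[0,0,8],"twist":[0,0,0],"grip":-1},{"translation":[0,0,4],"twist":[0,0,0],"grip":-1},{"translation":[0,0,0],"twist":[0,0,0],"grip":-1},{"translation":[0,0,0],"twist":[0,0,0],"grip":-1},{"translation":[0,0,0],"twist":[0,0,0],"grip":-1},{"translation":[0,0,0],"twist":[0,0,0],"grip":-1},{"translation":[0,0,0],"twist":[0,0,0],"grip":-1}]' 50; python3 -c "
from h import *
go([.6,.1289,.0825])
p,d,M=snap('wrist','w7');s=robot.read_state()['tool_pos']
print(tip('wrist',p,d,M,(.6,.129),.12))
cv2.imwrite('pics/w7c.png',cv2.resize(p[150:300,240:400],None,fx=4.5,fy=4,interpolation=0)[:,:,::-1])"
```

```text
t: 17.45
tool_pos: [0.5999, 0.1295, 0.1134]
orientation: [0.001, -3.142, -0.001]
force: [0.6, -0.3, -3.8]
opening: 0.0684
t 17.45 tcp [0.5999 0.1295 0.1134] shift [-0.1 -0.7 30.9] twist [ 0.0004 -0.0001  0.0007] F [ 0.6 -0.3 -3.8] open 0.0684
(np.int64(373), array([0.60345109, 0.12917514, 0.11997349]))
```

View pics/w7c.png

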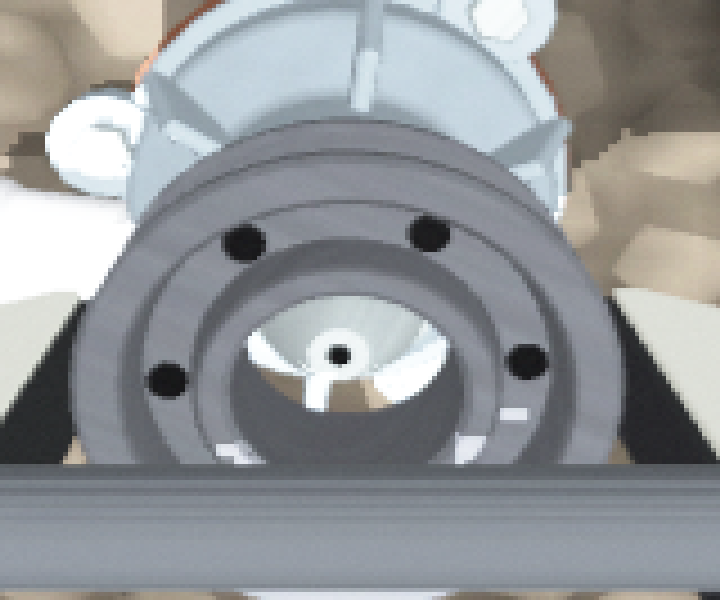

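```bash
python3 -c "
from h import *
p,d,M=load('w7');print(plane('wrist',M,[(315.3,238.5)],.12), plane('wrist',load('w1')[2],[(260+337/5-.5,140+284/5-.5)],.12))
print(zmask('wrist',p,d,M,(.6,.129),.045,.137,.005))
# pulley rim via image: left/right edge mid
"
```

```text
[[0.59991208 0.12914001 0.12      ]] [[0.5996462  0.12898095 0.12      ]]
(array([0.5991, 0.1266]), np.float64(0.035), np.int64(4820), np.float64(0.1359))
```

```bash
python3 -c "
from h import *
p,d,M=load('w7');print(plane('wrist',M,[(317.2,245)],.1365))"; python3 -m pendant '[{"translation":[0,-0.4,4],"twist":[0,0,0],"grip":-1},{"translation":[0,0,6],"twist":[0,0,0],"grip":-1},{"translation":[0,0,6],"twist":[0,0,0],"grip":-1},{"translation":[0,0,5],"twist":[0,0,0],"grip":-1},{"translation":[0,0,3],"twist":[0,0,0],"grip":-1},{"translation":[0,0,1],"twist":[0,0,0],"grip":-1},{"translation":[0,0,0],"twist":[0,0,0],"grip":-1},{"translation":[0,0,0],"twist":[0,0,0],"grip":-1},{"translation":[0,0,0],"twist":[0,0,0],"grip":-1},{"translation":[0,0,0],"twist":[0,0,0],"grip":-1}]' 50; python3 -c "
from h import *
go([.5998,.1291,.0825])"
```

```text
[[0.59680012 0.13020619 0.1365    ]]
t: 18.5
tool_pos: [0.6001, 0.1291, 0.0863]
orientation: [-0.001, 3.141, 0.001]
force: [0.3, 0.3, -4.5]
opening: 0.0682
t 18.5 tcp [0.6001 0.1291 0.0863] shift [ 0.3 -0.   3.8] twist [0.0005 0.0003 0.0006] F [ 0.3  0.3 -4.5] open 0.0682
```

Going freely down the journal. Last few mm gently.

```bash
python3 -m pendant '[{"translation":[0,0,2],"twist":[0,0,0],"grip":-1},{"translation":[0,0,1],"twist":[0,0,0],"grip":-1},{"translation":[0,0,0.7],"twist":[0,0,0],"grip":-1},{"translation":[0,0,0.5],"twist":[0,0,0],"grip":-1},{"translation":[0,0,0.5],"twist":[0,0,0],"grip":-1},{"translation":[0,0,0.4],"twist":[0,0,0],"grip":-1},{"translation":[0,0,0.3],"twist":[0,0,0],"grip":-1},{"translation":[0,0,0],"twist":[0,0,0],"grip":-1},{"translation":[0,0,0],"twist":[0,0,0],"grip":-1},{"translation":[0,0,0],"twist":[0,0,0],"grip":-1}]' 50; python3 -c "
from h import *
go([.5998,.1291,.0825])"
```

```text
t: 19.5
tool_pos: [0.6006, 0.1292, 0.0836]
orientation: [-0.001, 3.14, 0.001]
force: [-3.6, -0.5, 2.7]
opening: 0.0681
t 19.5 tcp [0.6006 0.1292 0.0836] shift [ 0.8 -0.1  1.1] twist [0.0005 0.0019 0.0008] F [-3.6 -0.5  2.7] open 0.0681
```

```bash
python3 -m pendant '[{"translation":[0,0,0.6],"twist":[0,0,0],"grip":-1},{"translation":[0,0,0.3],"twist":[0,0,0],"grip":-1},{"translation":[0,0,0],"twist":[0,0,0],"grip":1},{"translation":[0,0,0],"twist":[0,0,0],"grip":1},{"translation":[0,0,0],"twist":[0,0,0],"grip":1},{"translation":[0,0,0],"twist":[0,0,0],"grip":1},{"translation":[0,0,-10],"twist":[0,0,0],"grip":1},{"translation":[0,0,-30],"twist":[0,0,0],"grip":1},{"translation":[0,0,-50],"twist":[0,0,0],"grip":1},{"translation":[0,0,-45],"twist":[0,0,0],"grip":1}]' 50; python3 -c "
from h import *
go([.6377,-.0972,.2])
p,d,M=snap('wrist','w8')
print(zmask('wrist',p,d,M,(.6,.129),.045,.106,.008))"
```

```text
t: 20.5
tool_pos: [0.5968, 0.1286, 0.2151]
orientation: [0.001, -3.133, 0.001]
force: [0.9, -0.1, -0.7]
opening: 0.0928
t 20.5 tcp [0.5968 0.1286 0.2151] shift [ -40.9 -225.8   14.9] twist [-0.0007 -0.009   0.0006] F [ 0.9 -0.1 -0.7] open 0.0928
(array([0.5995, 0.1295]), np.float64(0.0328), np.int64(2591), np.float64(0.1059))
```

```bash
python3 -m pendant '[{"translation":[-5,-25,-5],"twist":[0,-0.009,0],"grip":1},{"translation":[-8,-42,0],"twist":[0,0,0],"grip":1},{"translation":[-8,-42,0],"twist":[0,0,0],"grip":1},{"translation":[-8,-42,0],"twist":[0,0,0],"grip":1},{"translation":[-6,-35,0],"twist":[0,0,0],"grip":1},{"translation":[-4,-20,0],"twist":[0,0,0],"grip":1},{"translation":[-1,-8,0],"twist":[0,0,0],"grip":1},{"translation":[0,0,0],"twist":[0,0,0],"grip":1},{"translation":[0,0,0],"twist":[0,0,0],"grip":1},{"translation":[0,0,0],"twist":[0,0,0],"grip":1}]' 50; python3 -c "
from h import *
p,d,M=snap('wrist','w9')
c=zmask('wrist',p,d,M,(.6377,-.0972),.04,.126);print(c,tip('wrist',p,d,M,(.6377,-.0972),.139))
go([*c[0],.1025])"
```

```text
t: 21.55
tool_pos: [0.6466, -0.0893, 0.244]
orientation: [-0.008, 3.11, 0.002]
force: [-0.3, 0.6, 0.2]
opening: 0.0929
(array([ 0.6391, -0.0967]), np.float64(0.0268), np.int64(1704), np.float64(0.126)) (np.int64(28), array([ 0.63921769, -0.09615219,  0.13885752]))
t 21.6 tcp [ 0.6467 -0.089   0.244 ] shift [ 12.1  -7.9 141.1] twist [0.0015 0.0318 0.0057] F [-0.4  0.1 -0.2] open 0.0928
```

View pics/w9.png

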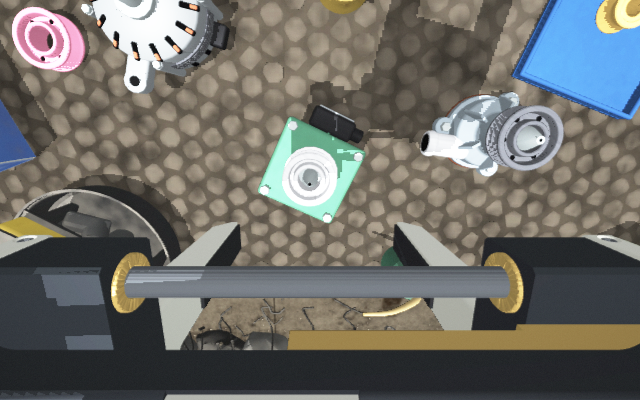

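```bash
python3 -m pendant '[{"translation":[3,-3,0],"twist":[0.001,0.031,0.005],"grip":1},{"translation":[4,-5,15],"twist":[0,0,0],"grip":1},{"translation":[0,0,30],"twist":[0,0,0],"grip":1},{"translation":[0,0,25],"twist":[0,0,0],"grip":1},{"translation":[0,0,15],"twist":[0,0,0],"grip":1},{"translation":[0,0,5],"twist":[0,0,0],"grip":1},{"translation":[0,0,0],"twist":[0,0,0],"grip":1},{"translation":[0,0,0],"twist":[0,0,0],"grip":1},{"translation":[0,0,0],"twist":[0,0,0],"grip":1},{"translation":[0,0,0],"twist":[0,0,0],"grip":1}]' 50; python3 -c "
from h import *
p,d,M=snap('wrist','w10')
c=zmask('wrist',p,d,M,(.639,-.0967),.04,.126);print(c,tip('wrist',p,d,M,(.639,-.0967),.14))
cv2.imwrite('pics/w10c.png',cv2.resize(p[150:290,240:400],None,fx=4,fy=4,interpolation=0)[:,:,::-1])
go([*c[0],.1025])"
```

```text
t: 22.6
tool_pos: [0.6425, -0.0891, 0.1571]
orientation: [-0.017, 3.134, -0.0]
force: [-0.3, -0.5, -0.8]
opening: 0.0928
(array([ 0.6392, -0.0967]), np.float64(0.0269), np.int64(3340), np.float64(0.126)) (np.int64(49), array([ 0.63938834, -0.09582747,  0.139878  ]))
t 22.65 tcp [ 0.6426 -0.0892  0.1573] shift [ 3.9 -7.5 54.8] twist [-0.0003  0.0081  0.0109] F [ 0.3 -0.1 -0.3] open 0.0928
```

View pics/w10c.png

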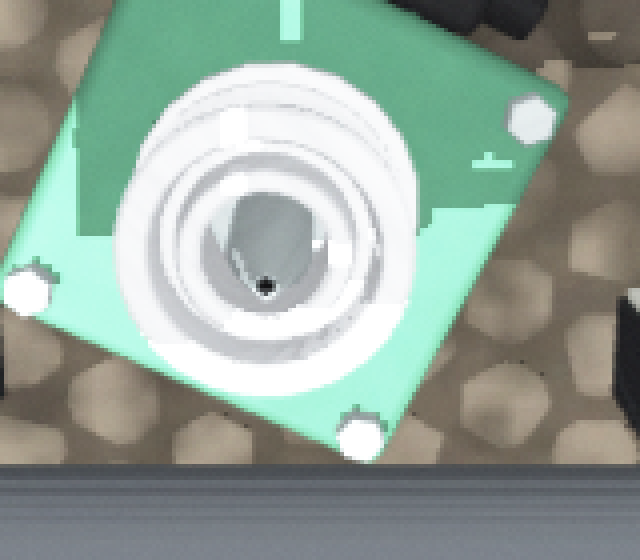

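```bash
python3 -c "
from h import *
p,d,M=load('w10');print('motor axis',plane('wrist',M,[(305.9,221.1)],.14))
p,d,M=load('w5');C=cloud('wrist',p,d,M);g=cv2.cvtColor(p,cv2.COLOR_RGB2GRAY).astype(int);m=(C[...,2]>.1285)&(C[...,2]<.133)&(np.hypot(C[...,0]-.469,C[...,1]+.265)<.006)
v,u=np.nonzero(m);print(u.min(),u.max(),v.min(),v.max());k=g[m].argsort()[:5];print(u[k],v[k],g[m][k]);print('alt',plane('wrist',M,[(u.mean(),v.mean()),(u[k].mean(),v[k].mean())],.13))"
python3 -m pendant '[{"translation":[3,-4,10],"twist":[0,0.008,0.011],"grip":1},{"translation":[0.5,-3,15],"twist":[0,0,0],"grip":1},{"translation":[0,0,14],"twist":[0,0,0],"grip":1},{"translation":[0,0,8],"twist":[0,0,0],"grip":1},{"translation":[0,0,3],"twist":[0,0,0],"grip":1},{"translation":[0,0,0],"twist":[0,0,0],"grip":1},{"translation":[0,0,0],"twist":[0,0,0],"grip":1},{"translation":[0,0,0],"twist":[0,0,0],"grip":1},{"translation":[0,0,0],"twist":[0,0,0],"grip":1},{"translation":[0,0,0],"twist":[0,0,0],"grip":1}]' 50; python3 -c "
from h import *
go([.6392,-.0967,.1025])"
```

```text
motor axis [[ 0.6401173  -0.09590279  0.14      ]]
313 323 216 226
[318 318 318 319 317] [224 222 223 222 223] [15 20 20 20 21]
alt [[ 0.46874433 -0.26513404  0.13      ]
 [ 0.46983936 -0.26499679  0.13      ]]
t: 23.65
tool_pos: [0.639, -0.0973, 0.1031]
orientation: [-0.003, -3.141, 0.001]
force: [-0.0, -0.2, -0.4]
opening: 0.0927
t 23.65 tcp [ 0.639  -0.0973  0.1031] shift [-0.2  0.6  0.6] twist [-0.0003 -0.0003 -0.0017] F [-0.  -0.2 -0.4] open 0.0927
```

```bash
python3 -m pendant '[{"translation":[0,0.6,0],"twist":[0,0,0],"grip":-1},{"translation":[0,0,0],"twist":[0,0,0],"grip":-1},{"translation":[0,0,0],"twist":[0,0,0],"grip":-1},{"translation":[0,0,0],"twist":[0,0,0],"grip":-1},{"translation":[0,0,0],"twist":[0,0,0],"grip":-1},{"translation":[0,0,0],"twist":[0,0,0],"grip":-1},{"translation":[0,0,0],"twist":[0,0,0],"grip":-1},{"translation":[0,0,-8],"twist":[0,0,0],"grip":-1},{"translation":[0,0,-20],"twist":[0,0,0],"grip":-1},{"translation":[0,0,-28],"twist":[0,0,0],"grip":-1}]' 50; python3 -c "
from h import *
go([.4698,-.265,.18])"
```

```text
t: 24.65
tool_pos: [0.6352, -0.0957, 0.1552]
orientation: [-0.003, -3.131, -0.003]
force: [0.5, -0.6, -2.5]
opening: 0.0536
t 24.65 tcp [ 0.6352 -0.0957  0.1552] shift [ 165.3 -169.6  -23.4] twist [ 0.0021 -0.0107 -0.0017] F [ 0.5 -0.6 -2.5] open 0.0536
```

```bash
python3 -m pendant '[{"translation":[0,0,-20],"twist":[0.002,-0.01,0],"grip":-1},{"translation":[18,-18,-8],"twist":[0,0,0],"grip":-1},{"translation":[30,-30,0],"twist":[0,0,0],"grip":-1},{"translation":[33,-34,0],"twist":[0,0,0],"grip":-1},{"translation":[33,-34,0],"twist":[0,0,0],"grip":-1},{"translation":[25,-26,0],"twist":[0,0,0],"grip":-1},{"translation":[12,-12,0],"twist":[0,0,0],"grip":-1},{"translation":[3,-3,0],"twist":[0,0,0],"grip":-1},{"translation":[0,0,0],"twist":[0,0,0],"grip":-1},{"translation":[0,0,0],"twist":[0,0,0],"grip":-1}]' 50; python3 -c "
from h import *
go([.4698,-.265,.122])"
```

```text
t: 25.65
tool_pos: [0.4796, -0.2569, 0.1932]
orientation: [-0.001, 3.127, -0.008]
force: [0.1, -0.8, -2.7]
opening: 0.0537
t 25.65 tcp [ 0.4796 -0.2569  0.1932] shift [10.9 -7.8 71.1] twist [-0.0053  0.0146  0.0009] F [ 0.1 -0.8 -2.7] open 0.0537
```

```bash
python3 -m pendant '[{"translation":[5,-4,0],"twist":[-0.005,0.0146,0],"grip":-1},{"translation":[4,-4,12],"twist":[0,0,0],"grip":-1},{"translation":[0,0,20],"twist":[0,0,0],"grip":-1},{"translation":[0,0,14],"twist":[0,0,0],"grip":-1},{"translation":[0,0,5],"twist":[0,0,0],"grip":-1},{"translation":[0,0,0],"twist":[0,0,0],"grip":-1},{"translation":[0,0,0],"twist":[0,0,0],"grip":-1},{"translation":[0,0,0],"twist":[0,0,0],"grip":-1},{"translation":[0,0,0],"twist":[0,0,0],"grip":-1},{"translation":[0,0,0],"twist":[0,0,0],"grip":-1}]' 50; python3 -c "
from h import *
go([.4698,-.265,.114])"
```

```text
t: 26.65
tool_pos: [0.4727, -0.263, 0.1392]
orientation: [0.011, -3.141, -0.001]
force: [0.6, -0.1, -2.7]
opening: 0.0541
t 26.65 tcp [ 0.4727 -0.263   0.1392] shift [ 2.9 -2.  25.2] twist [ 0.0004 -0.0008  0.0073] F [ 0.6 -0.1 -2.7] open 0.0541
```

```bash
python3 -m pendant '[{"translation":[2.7,-2,0],"twist":[0,0,0.007],"grip":-1},{"translation":[0,0,7],"twist":[0,0,0],"grip":-1},{"translation":[0,0,7],"twist":[0,0,0],"grip":-1},{"translation":[0,0,4],"twist":[0,0,0],"grip":-1},{"translation":[0,0,2],"twist":[0,0,0],"grip":-1},{"translation":[0,0,0],"twist":[0,0,0],"grip":-1},{"translation":[0,0,0],"twist":[0,0,0],"grip":-1},{"translation":[0,0,0],"twist":[0,0,0],"grip":-1},{"translation":[0,0,0],"twist":[0,0,0],"grip":-1},{"translation":[0,0,0],"twist":[0,0,0],"grip":-1}]' 50; python3 -c "
from h import *
go([.4698,-.265,.0925])
p,d,M=snap('wrist','w11');cv2.imwrite('pics/w11c.png',cv2.resize(p[150:290,240:400],None,fx=4,fy=4,interpolation=0)[:,:,::-1])"
```

```text
t: 27.65
tool_pos: [0.4701, -0.2655, 0.1181]
orientation: [0.001, 3.141, -0.0]
force: [-0.3, 0.7, -2.4]
opening: 0.054
t 27.65 tcp [ 0.4701 -0.2655  0.1181] shift [ 0.3  0.5 25.6] twist [-0.0003  0.0001 -0.0005] F [-0.3  0.7 -2.4] open 0.054
```

View pics/w11c.png

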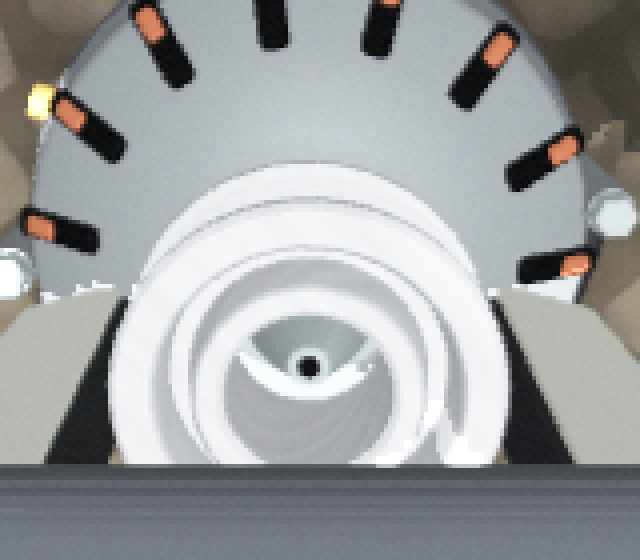

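```bash
python3 -c "
from h import *
p,d,M=load('w11');print(plane('wrist',M,[(316.9,241.4)],.13))"; python3 -m pendant '[{"translation":[0,0.3,4],"twist":[0,0,0],"grip":-1},{"translation":[0,0,5],"twist":[0,0,0],"grip":-1},{"translation":[0,0,5],"twist":[0,0,0],"grip":-1},{"translation":[0,0,4],"twist":[0,0,0],"grip":-1},{"translation":[0,0,2],"twist":[0,0,0],"grip":-1},{"translation":[0,0,0],"twist":[0,0,0],"grip":-1},{"translation":[0,0,0],"twist":[0,0,0],"grip":-1},{"translation":[0,0,0],"twist":[0,0,0],"grip":-1},{"translation":[0,0,0],"twist":[0,0,0],"grip":-1},{"translation":[0,0,0],"twist":[0,0,0],"grip":-1}]' 50; python3 -c "
from h import *
go([.4698,-.265,.0925])"
```

```text
[[ 0.46969398 -0.26491704  0.13      ]]
t: 28.7
tool_pos: [0.4701, -0.2651, 0.0963]
orientation: [0.001, 3.142, -0.0]
force: [0.6, -0.6, -2.7]
opening: 0.0539
t 28.7 tcp [ 0.4701 -0.2651  0.0963] shift [0.3 0.1 3.8] twist [-0.0002  0.0001 -0.0005] F [ 0.6 -0.6 -2.7] open 0.0539
```

```bash
python3 -m pendant '[{"translation":[0,0,1.5],"twist":[0,0,0],"grip":-1},{"translation":[0,0,1],"twist":[0,0,0],"grip":-1},{"translation":[0,0,0.6],"twist":[0,0,0],"grip":-1},{"translation":[0,0,0.5],"twist":[0,0,0],"grip":-1},{"translation":[0,0,0.4],"twist":[0,0,0],"grip":-1},{"translation":[0,0,0.4],"twist":[0,0,0],"grip":-1},{"translation":[0,0,0.4],"twist":[0,0,0],"grip":-1},{"translation":[0,0,0.3],"twist":[0,0,0],"grip":-1},{"translation":[0,0,0],"twist":[0,0,0],"grip":-1},{"translation":[0,0,0],"twist":[0,0,0],"grip":-1}]' 50; python3 -c "
from h import *
go([.4698,-.265,.0925])"
```

```text
t: 29.7
tool_pos: [0.4705, -0.2653, 0.0942]
orientation: [0.001, 3.141, -0.002]
force: [-2.6, 1.6, 2.7]
opening: 0.0541
t 29.7 tcp [ 0.4705 -0.2653  0.0942] shift [0.7 0.3 1.7] twist [-0.0011  0.001  -0.0003] F [-2.6  1.6  2.7] open 0.0541
```

```bash
python3 -m pendant '[{"translation":[0,0,1],"twist":[0,0,0],"grip":-1},{"translation":[0,0,1],"twist":[0,0,0],"grip":-1},{"translation":[0,0,0.6],"twist":[0,0,0],"grip":-1},{"translation":[0,0,0.6],"twist":[0,0,0],"grip":-1},{"translation":[0,0,0.6],"twist":[0,0,0],"grip":-1},{"translation":[0,0,0.6],"twist":[0,0,0],"grip":-1},{"translation":[0,0,0.6],"twist":[0,0,0],"grip":-1},{"translation":[0,0,0],"twist":[0,0,0],"grip":-1},{"translation":[0,0,0],"twist":[0,0,0],"grip":-1},{"translation":[0,0,0],"twist":[0,0,0],"grip":-1}]' 50; python3 -c "
from h import *
go([.4698,-.265,.0925])
p,d,M=snap('wrist','w12');C=cloud('wrist',p,d,M);m=(abs(C[...,2]-.118)<.006)&(np.hypot(C[...,0]-.47,C[...,1]+.265)<.026);m[262:]=0;P=C[m];A=np.c_[P[:,:2]-[.47,-.265],np.ones(len(P))];z=np.median(P[:,2]);k=abs(P[:,2]-z)<.003;print(z,np.linalg.lstsq(A[k],P[k,2],rcond=None)[0])"
```

```text
t: 30.7
tool_pos: [0.4706, -0.2654, 0.0942]
orientation: [0.0, 3.141, -0.002]
force: [-3.4, 1.2, 3.4]
opening: 0.0536
t 30.7 tcp [ 0.4706 -0.2654  0.0942] shift [0.8 0.4 1.7] twist [-0.0014  0.001  -0.0001] F [-3.4  1.2  3.4] open 0.0536
0.11621995779465488 [-0.01131571  0.00078412  0.1160246 ]
```

```bash
python3 -m pendant '[{"translation":[0,0,0],"twist":[0,0,0],"grip":1},{"translation":[0,0,0],"twist":[0,0,0],"grip":1},{"translation":[0,0,0],"twist":[0,0,0],"grip":1},{"translation":[0,0,0],"twist":[0,0,0],"grip":1},{"translation":[0,0,-10],"twist":[0,0,0],"grip":1},{"translation":[0,0,-30],"twist":[0,0,0],"grip":1},{"translation":[0,0,-40],"twist":[0,0,0],"grip":1},{"translation":[0,0,-40],"twist":[0,0,0],"grip":1},{"translation":[0,20,-5],"twist":[0,0,0],"grip":1},{"translation":[0,40,0],"twist":[0,0,0],"grip":1}]' 50; python3 -c "
from h import *
go([.4586,.2676,.2])
p,d,M=snap('wrist','w13')
print(zmask('wrist',p,d,M,(.47,-.265),.04,.116))"
```

```text
t: 31.75
tool_pos: [0.4703, -0.2074, 0.2261]
orientation: [0.008, 3.139, -0.005]
force: [0.2, -0.1, -0.7]
opening: 0.093
t 31.75 tcp [ 0.4703 -0.2074  0.2261] shift [ 14.1 475.   24.7] twist [-0.003   0.0027 -0.005 ] F [ 0.2 -0.1 -0.7] open 0.093
(array([ 0.47  , -0.2651]), np.float64(0.0269), np.int64(1850), np.float64(0.116))
```

```bash
python3 -m pendant '[{"translation":[1,45,0],"twist":[0,0,-0.005],"grip":1},{"translation":[1,48,0],"twist":[0,0,0],"grip":1},{"translation":[1,48,0],"twist":[0,0,0],"grip":1},{"translation":[1,48,0],"twist":[0,0,0],"grip":1},{"translation":[1,48,0],"twist":[0,0,0],"grip":1},{"translation":[1,48,0],"twist":[0,0,0],"grip":1},{"translation":[1,48,0],"twist":[0,0,0],"grip":1},{"translation":[1,48,0],"twist":[0,0,0],"grip":1},{"translation":[1,40,0],"twist":[0,0,0],"grip":1},{"translation":[0,25,0],"twist":[0,0,0],"grip":1}]' 50; python3 -c "
from h import *
go([.4586,.2676,.015])"
```

```text
t: 32.8
tool_pos: [0.4611, 0.2596, 0.2358]
orientation: [0.0, 3.123, -0.0]
force: [-0.1, -0.4, -0.7]
opening: 0.0933
t 32.8 tcp [0.4611 0.2596 0.2358] shift [  6.5   8.  220.7] twist [-0.0002  0.0181 -0.0003] F [-0.1 -0.4 -0.7] open 0.0933
```

```bash
python3 -m pendant '[{"translation":[2,6,0],"twist":[0,0.018,0],"grip":0.6},{"translation":[0,2,30],"twist":[0,0,0],"grip":0.6},{"translation":[0,0,45],"twist":[0,0,0],"grip":0.6},{"translation":[0,0,40],"twist":[0,0,0],"grip":0.6},{"translation":[0,0,30],"twist":[0,0,0],"grip":0.6},{"translation":[0,0,15],"twist":[0,0,0],"grip":0.6},{"translation":[0,0,5],"twist":[0,0,0],"grip":0.6},{"translation":[0,0,0],"twist":[0,0,0],"grip":0.6},{"translation":[0,0,0],"twist":[0,0,0],"grip":0.6},{"translation":[0,0,0],"twist":[0,0,0],"grip":0.6}]' 50; python3 -c "
from h import *
p,d,M=snap('wrist','w14')
c=zmask('wrist',p,d,M,(.4586,.2676),.04,.035);print(c)
go([*c[0],.0125])"
```

```text
t: 33.8
tool_pos: [0.4629, 0.268, 0.0734]
orientation: [-0.005, 3.138, 0.004]
force: [-0.7, -0.5, -0.1]
opening: 0.0746
(array([0.4588, 0.2678]), np.float64(0.0209), np.int64(2032), np.float64(0.0351))
t 33.85 tcp [0.4632 0.2682 0.0737] shift [ 4.7 -0.5 61.2] twist [0.0027 0.0047 0.0033] F [-0.2 -0.9  0.4] open 0.0743
```

```bash
python3 -m pendant '[{"translation":[3,0,10],"twist":[0.002,0.004,0.003],"grip":0.6},{"translation":[1,0,18],"twist":[0,0,0],"grip":0.6},{"translation":[0,0,15],"twist":[0,0,0],"grip":0.6},{"translation":[0,0,8],"twist":[0,0,0],"grip":0.6},{"translation":[0,0,4],"twist":[0,0,0],"grip":0.6},{"translation":[0,0,0],"twist":[0,0,0],"grip":0.6},{"translation":[0,0,0],"twist":[0,0,0],"grip":0.6},{"translation":[0,0,0],"twist":[0,0,0],"grip":0.6},{"translation":[0,0,0],"twist":[0,0,0],"grip":0.6},{"translation":[0,0,0],"twist":[0,0,0],"grip":0.6}]' 50; python3 -c "
from h import *
go([.4588,.2678,.0125])"
```

```text
t: 34.85
tool_pos: [0.462, 0.2701, 0.0197]
orientation: [-0.0, 3.135, 0.006]
force: [-0.2, 0.3, -0.3]
opening: 0.0742
t 34.85 tcp [0.462  0.2701 0.0197] shift [ 3.3 -2.3  7.2] twist [0.0037 0.0069 0.0003] F [-0.2  0.3 -0.3] open 0.0742
```

```bash
python3 -m pendant '[{"translation":[3,-2.2,4],"twist":[0.003,0.006,0],"grip":0.6},{"translation":[0,0,2.5],"twist":[0,0,0],"grip":0.6},{"translation":[0,0,0],"twist":[0,0,0],"grip":0.6},{"translation":[0,0,0],"twist":[0,0,0],"grip":0.6},{"translation":[0,0,0],"twist":[0,0,0],"grip":-1},{"translation":[0,0,0],"twist":[0,0,0],"grip":-1},{"translation":[0,0,0],"twist":[0,0,0],"grip":-1},{"translation":[0,0,0],"twist":[0,0,0],"grip":-1},{"translation":[0,0,0],"twist":[0,0,0],"grip":-1},{"translation":[0,0,0],"twist":[0,0,0],"grip":-1}]' 50; python3 -c "
from h import *
go([.4588,.2678,.0125])"
```

```text
t: 35.85
tool_pos: [0.4592, 0.2678, 0.0132]
orientation: [-0.0, 3.14, 0.001]
force: [0.6, 0.0, 0.3]
opening: 0.0425
t 35.85 tcp [0.4592 0.2678 0.0132] shift [ 0.4 -0.   0.7] twist [0.0008 0.0013 0.0002] F [0.6 0.  0.3] open 0.0425
```

```bash
python3 -m pendant '[{"translation":[0,0,-8],"twist":[0,0,0],"grip":-1},{"translation":[0,0,-25],"twist":[0,0,0],"grip":-1},{"translation":[0,0,-45],"twist":[0,0,0],"grip":-1},{"translation":[0,0,-48],"twist":[0,0,0],"grip":-1},{"translation":[0,0,-45],"twist":[0,0,0],"grip":-1},{"translation":[-10,-20,-15],"twist":[0,0,0],"grip":-1},{"translation":[-18,-38,0],"twist":[0,0,0],"grip":-1},{"translation":[-19,-42,0],"twist":[0,0,0],"grip":-1},{"translation":[-19,-42,0],"twist":[0,0,0],"grip":-1},{"translation":[-19,-42,0],"twist":[0,0,0],"grip":-1}]' 50; python3 -c "
from h import *
go([.6401,-.0959,.2])"
```

```text
t: 36.85
tool_pos: [0.5431, 0.0827, 0.2112]
orientation: [-0.017, 3.14, 0.001]
force: [0.8, 0.7, -2.7]
opening: 0.0423
t 36.85 tcp [0.5431 0.0827 0.2112] shift [ -95.  -179.6   11.2] twist [0.0007 0.0015 0.0109] F [ 0.8  0.7 -2.7] open 0.0423
```

```bash
python3 -m pendant '[{"translation":[-19,-36,0],"twist":[0,0,0.011],"grip":-1},{"translation":[-21,-40,0],"twist":[0,0,0],"grip":-1},{"translation":[-21,-40,0],"twist":[0,0,0],"grip":-1},{"translation":[-16,-30,0],"twist":[0,0,0],"grip":-1},{"translation":[-8,-15,0],"twist":[0,0,0],"grip":-1},{"translation":[-2,-4,0],"twist":[0,0,0],"grip":-1},{"translation":[0,0,0],"twist":[0,0,0],"grip":-1},{"translation":[0,0,0],"twist":[0,0,0],"grip":-1},{"translation":[0,0,0],"twist":[0,0,0],"grip":-1},{"translation":[0,0,0],"twist":[0,0,0],"grip":-1}]' 50; python3 -c "
from h import *
go([.6401,-.0959,.152])"
```

```text
t: 37.85
tool_pos: [0.6317, -0.0928, 0.2138]
orientation: [0.008, 3.14, 0.001]
force: [-0.0, 0.5, -2.4]
opening: 0.0422
t 37.85 tcp [ 0.6317 -0.0928  0.2138] shift [-8.3 -3.1 61.8] twist [ 0.0008  0.0012 -0.005 ] F [-0.   0.5 -2.4] open 0.0422
```

```bash
python3 -m pendant '[{"translation":[-5,-2,5],"twist":[0,0,-0.005],"grip":-1},{"translation":[-3,-1,18],"twist":[0,0,0],"grip":-1},{"translation":[0,0,18],"twist":[0,0,0],"grip":-1},{"translation":[0,0,12],"twist":[0,0,0],"grip":-1},{"translation":[0,0,4],"twist":[0,0,0],"grip":-1},{"translation":[0,0,0],"twist":[0,0,0],"grip":-1},{"translation":[0,0,0],"twist":[0,0,0],"grip":-1},{"translation":[0,0,0],"twist":[0,0,0],"grip":-1},{"translation":[0,0,0],"twist":[0,0,0],"grip":-1},{"translation":[0,0,0],"twist":[0,0,0],"grip":-1}]' 50; python3 -c "
from h import *
go([.6401,-.0959,.132])"
```

```text
t: 38.85
tool_pos: [0.6408, -0.0936, 0.1524]
orientation: [-0.006, 3.14, 0.001]
force: [0.1, -0.2, -2.1]
opening: 0.0426
t 38.85 tcp [ 0.6408 -0.0936  0.1524] shift [ 0.8 -2.3 20.4] twist [0.0009 0.0019 0.0038] F [ 0.1 -0.2 -2.1] open 0.0426
```

```bash
python3 -m pendant '[{"translation":[0.7,-2.3,0],"twist":[0,0.001,0.003],"grip":-1},{"translation":[0,0,6],"twist":[0,0,0],"grip":-1},{"translation":[0,0,7],"twist":[0,0,0],"grip":-1},{"translation":[0,0,4],"twist":[0,0,0],"grip":-1},{"translation":[0,0,2],"twist":[0,0,0],"grip":-1},{"translation":[0,0,0],"twist":[0,0,0],"grip":-1},{"translation":[0,0,0],"twist":[0,0,0],"grip":-1},{"translation":[0,0,0],"twist":[0,0,0],"grip":-1},{"translation":[0,0,0],"twist":[0,0,0],"grip":-1},{"translation":[0,0,0],"twist":[0,0,0],"grip":-1}]' 50; python3 -c "
from h import *
go([.6401,-.0959,.104])
p,d,M=snap('wrist','w15');cv2.imwrite('pics/w15c.png',cv2.resize(p[180:270,260:370],None,fx=6,fy=6,interpolation=0)[:,:,::-1])"
```

```text
t: 39.85
tool_pos: [0.6405, -0.0963, 0.1325]
orientation: [-0.001, 3.14, 0.001]
force: [0.4, 0.5, -1.6]
opening: 0.0423
t 39.85 tcp [ 0.6405 -0.0963  0.1325] shift [ 0.4  0.4 28.5] twist [0.0007 0.0021 0.0003] F [ 0.4  0.5 -1.6] open 0.0423
```

View pics/w15c.png

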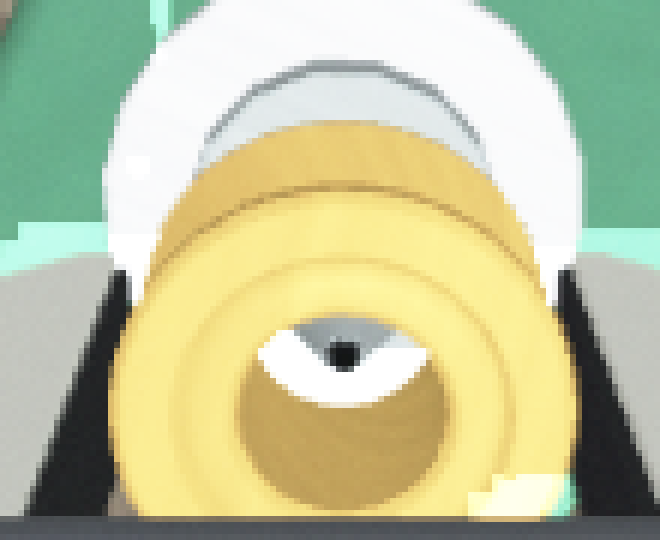

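```bash
python3 -c "
from h import *
p,d,M=load('w15');print(plane('wrist',M,[(316.9,238.8)],.14))"; python3 -m pendant '[{"translation":[0.2,0.3,4],"twist":[0,0,0],"grip":-1},{"translation":[0,0,5],"twist":[0,0,0],"grip":-1},{"translation":[0,0,5],"twist":[0,0,0],"grip":-1},{"translation":[0,0,4],"twist":[0,0,0],"grip":-1},{"translation":[0,0,3],"twist":[0,0,0],"grip":-1},{"translation":[0,0,1],"twist":[0,0,0],"grip":-1},{"translation":[0,0,0],"twist":[0,0,0],"grip":-1},{"translation":[0,0,0],"twist":[0,0,0],"grip":-1},{"translation":[0,0,0],"twist":[0,0,0],"grip":-1},{"translation":[0,0,0],"twist":[0,0,0],"grip":-1}]' 50; python3 -c "
from h import *
go([.6401,-.0959,.104])"
```

```text
[[ 0.64027309 -0.09576013  0.14      ]]
t: 40.9
tool_pos: [0.6402, -0.0959, 0.1083]
orientation: [-0.001, 3.14, 0.001]
force: [0.2, -0.5, -1.5]
opening: 0.0424
t 40.9 tcp [ 0.6402 -0.0959  0.1083] shift [0.1 0.  4.3] twist [0.0007 0.0018 0.0004] F [ 0.2 -0.5 -1.5] open 0.0424
```

```bash
python3 -m pendant '[{"translation":[0,0,1.5],"twist":[0,0,0],"grip":-1},{"translation":[0,0,1],"twist":[0,0,0],"grip":-1},{"translation":[0,0,0.8],"twist":[0,0,0],"grip":-1},{"translation":[0,0,0.6],"twist":[0,0,0],"grip":-1},{"translation":[0,0,0.6],"twist":[0,0,0],"grip":-1},{"translation":[0,0,0.6],"twist":[0,0,0],"grip":-1},{"translation":[0,0,0.6],"twist":[0,0,0],"grip":-1},{"translation":[0,0,0.6],"twist":[0,0,0],"grip":-1},{"translation":[0,0,0],"twist":[0,0,0],"grip":-1},{"translation":[0,0,0],"twist":[0,0,0],"grip":-1}]' 50; python3 -c "
from h import *
go([.6401,-.0959,.104])
p,d,M=snap('wrist','w16');C=cloud('wrist',p,d,M);m=(abs(C[...,2]-.128)<.006)&(np.hypot(C[...,0]-.64,C[...,1]+.096)<.0205);m[262:]=0;print(m.sum(),np.median(C[m][:,2]))"
```

```text
t: 41.9
tool_pos: [0.6408, -0.096, 0.1042]
orientation: [-0.001, 3.138, 0.0]
force: [-1.5, 0.8, 1.5]
opening: 0.0426
t 41.9 tcp [ 0.6408 -0.096   0.1042] shift [0.7 0.1 0.2] twist [0.0002 0.0037 0.0005] F [-1.5  0.8  1.5] open 0.0426
2902 0.1262134560605947
```

Home (top at 126 mm). Release, rise straight up and check everything.

```bash
python3 -m pendant '[{"translation":[0,0,0.4],"twist":[0,0,0],"grip":-1},{"translation":[0,0,0],"twist":[0,0,0],"grip":0.6},{"translation":[0,0,0],"twist":[0,0,0],"grip":0.6},{"translation":[0,0,0],"twist":[0,0,0],"grip":0.6},{"translation":[0,0,0],"twist":[0,0,0],"grip":0.6},{"translation":[0,0,-10],"twist":[0,0,0],"grip":0.6},{"translation":[0,0,-30],"twist":[0,0,0],"grip":0.6},{"translation":[0,0,-45],"twist":[0,0,0],"grip":0.6},{"translation":[0,0,-30],"twist":[0,0,0],"grip":0.6},{"translation":[0,0,0],"twist":[0,0,0],"grip":0.6}]' 50; python3 -c "
from h import *
p,d,M=snap('wrist','w17')
print('brass',zmask('wrist',p,d,M,(.64,-.096),.035,.126))
print('black',zmask('wrist',p,d,M,(.6,.129),.045,.106))
p,d,M=snap('scene','s17');C=cloud('scene',p,d,M);pt,dt,Mt=snap('top','t17')
p0,d0,_=load('top0')
for n,xy,z in(('silver',(.47,-.265),.116),('black',(.6,.129),.106),('brass',(.64,-.096),.126)):print(n,zmask('scene',p,d,M,xy,.045,z))
for n,xy,z in(('tin',(.425,-.06),.048),('oil',(.785,.045),.08)):print(n,zmask('top',p0,d0,Mt,xy,.045,z,.012),zmask('top',pt,dt,Mt,xy,.045,z,.012))
print(robot.read_state()['force'],robot.read_state()['tool_pos'])"
```

```text
t: 42.95
tool_pos: [0.6396, -0.0959, 0.223]
orientation: [-0.001, 3.14, 0.001]
force: [-0.2, 0.1, 0.4]
opening: 0.0742
brass (array([ 0.6403, -0.0957]), np.float64(0.0208), np.int64(1402), np.float64(0.1261))
black (array([0.5996, 0.129 ]), np.float64(0.033), np.int64(2861), np.float64(0.106))
silver (array([ 0.4677, -0.267 ]), np.float64(0.027), np.int64(272), np.float64(0.1153))
black (array([0.5978, 0.1273]), np.float64(0.0341), np.int64(203), np.float64(0.1048))
brass (array([ 0.6376, -0.0983]), np.float64(0.021), np.int64(112), np.float64(0.1255))Traceback (most recent call last):
  File "<string>", line 9, in <module>
    for n,xy,z in(('tin',(.425,-.06),.048),('oil',(.785,.045),.08)):print(n,zmask('top',p0,d0,Mt,xy,.045,z,.012),zmask('top',pt,dt,Mt,xy,.045,z,.012))
                                                                                                                 ~~~~~^^^^^^^^^^^^^^^^^^^^^^^^^^^^^^^
  File "h.py", line 25, in zmask
    P=C[m][:,:2].astype(np.float32);h=cv2.convexHull(P)[:,0].astype(float)
                                      ~~~~~~~~~~~~~~~~~^^^^^
TypeError: 'NoneType' object is not subscriptable
```

View pics/s17.png

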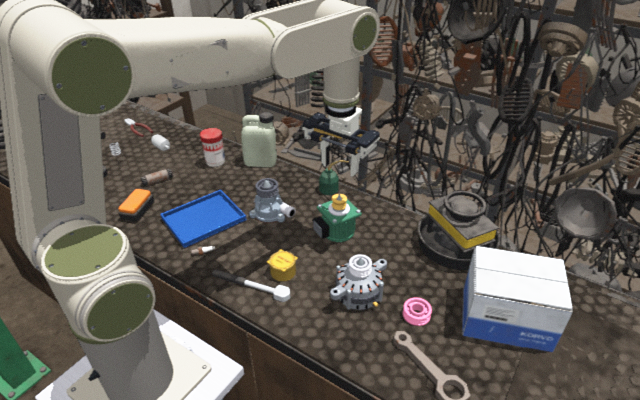

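```bash
python3 -c "
from plant import robot
print(robot.close_job())"
```

```text
the job is handed in; nothing more can be done
None
```

All three pulleys are on their proper units, each fully home on its shoulder, and I handed the job in at about 43 s of the 96 s. I pulled the brass pulley off the pump's nose and laid it flat in the tray. Then black went from the alternator to the pump, silver from the motor to the alternator, and brass from the tray to the motor. Each was lowered until it touched before I let go.

**Last checks:** after release, the wrist camera put the tops where they should be when seated, with every centre within about 0.3 mm of its shaft:

| Pulley | Unit | Top measured | Top expected when home |
|---|---|---|---|
| Brass | motor | 126.1 mm | 126 mm |
| Silver | alternator | 116.0 mm | 116 mm |
| Black | pump | 106.0 mm | 106 mm |

- **Scene camera:** it read the pulleys about 2 mm off sideways per axis and up to 1.2 mm lower. That is about its stated 2 mm calibration error.
- **Grease tin and oil can:** my depth check from the top camera failed, most likely because the arm was in the way. In the scene picture both stand at the same pixels as at the start, (283, 264) and (329, 183), the tray is empty, and the gripper is clear of everything.

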